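# Close the sterilising case and hold its snap ring spread at the stud's groove

## Task

First lower the blue lid of the sterilising case fully shut, so that its fork straddles the upright steel stud. Then take the red-handled snap-ring pliers by their handles, squeeze them to spread the brass ring that hangs on their tips, pass the ring level down over the stud as far as the dark groove, and finish while still holding it there, fully spread and round the groove, without resting it on the lid or leaning it on the stud, so that I can check it before it is let snap in. Leave the swab jar, the bur jar and the tape roll alone.

Things in the scene. Friction and masses are not known exactly. Their poses are not given: they have to be found in the camera images.
- case: Fixed aluminium sterilising case, an open box 100 (its x) x 170 (y) x 45 mm high. Origin: centre of its underside, z up; its front points along its own -x. On its front block (44 mm wide, 42 mm deep) stands the steel stud, an upright shaft of 22 mm diameter, z = 45 to 87 mm, on the centre line at x = -72 mm. The shut lid's top is at z = 49 mm.
- stud_groove (a point): Point on the stud's axis at mid height of its dark groove, 67 mm above the table. The groove is 12 mm tall (z = 61 to 73 mm) and 16 mm in diameter. Axes as the case's.
- stud_top (a point): Point on the stud's axis at its top face (87 mm above the table).
- lid_hinge (a point): Middle of the lid's hinge line, at the case's rear top edge (case x = +50 mm, 47 mm above the table). The hinge line runs along the case's y.
- lid (a joint): Angle of the blue lid: 0 shut and flat, growing as its front edge rises, 1.5 at most, 0.75 to 1.15 at the start. Plate 102 x 172 x 4 mm from the hinge towards the stud, with two prongs 40 mm longer, 28 mm apart, that pass either side of the stud. A stiff hinge (0.35 N m) keeps it at any angle; push its outer (upper, rear) face round and down with shut fingertips.
- lid_edge (a point): Middle of the lid's front edge, on its outer face, 100 mm from the hinge (between the roots of the prongs).
- pliers: Loose snap-ring pliers, about 120 g (varies), lying flat on the sink counter, 5 mm above the table. Origin: on the pivot axis at the underside, z up; +x points from the pivot to the ring, the red handles lie at -x. Squeezing them spreads the brass ring (4 mm wire), which stays on the jaw pins, level. They reach 91 mm ahead of the pivot when spread, 96 mm at rest.
- ring_mid (a point): Centre of the ring's opening when fully spread: in the pliers' frame x = 71.6, y = 0, z = 10 mm (mid height of the wire). Fully spread the opening is round, 30 mm across; at rest it is too narrow for the stud.
- grip_mid (a point): Where to grip the handles, midway between them: in the pliers' frame x = -42, y = 0, z = 14 mm; squeeze along the pliers' y. They are upright flat grips, x = -66 to -20 mm, 28 mm tall. At rest they splay, about 51 mm over their outer faces here, 60 mm at the rear ends; squeezed to the stop the faces are parallel, 32 mm apart.
- jaw_l (a joint): Angle of the left jaw lever: 0 = ring at rest, 0.227 = fully spread against the stop; the right lever mirrors it. Sprung: about 8 N of squeeze opens it fully, 30 N holds the handles firmly against the stop for a steady grip.
- swab_jar: Bystander: white tub with a teal lid, 68 mm across, 75 mm tall, standing. Origin at the centre of its underside.
- bur_jar: Bystander: small white tub with a blue lid, 58 mm across, 57 mm tall, standing. Origin at the centre of its underside.
- tape: Bystander: beige roll of tape lying flat, 96 mm across, 25 mm tall. Origin at the centre of its underside.

How it is judged:
By the outcome, as a careful person would: the job done as asked, in the order asked, and still so for the second after the job is handed in, while the arm keeps its last pose, push and grip.
It also fails if it takes over 67 s, if anything falls off the work surface, if the arm or the gripper's body presses on something with over 40 N, if the wrist force passes 120 N, or if a joint passes its speed limit or range.

## Robot

A 6-joint arm with a two-finger parallel gripper is mounted at the origin on a cart in front of the work surface, level with it; the furniture and walls round the work are solid. World frame = base frame: x ahead of the robot, y to its left, z up, the work surface at z = 0. Lengths are in m, angles in rad, forces in N, time in s.
With the tool pointing down it reaches from about 0.375 to 0.9 m from the base axis. Payload 3.1 kg.
Tool frame: the origin (TCP) lies between the finger pads; the fingertips stand manip.finger_overhang ahead of it and the grasp point (between the pads) lies 5 mm behind it (manip.finger_overhang is the distance from the TCP to the fingertips, in m); z points along the fingers, y is the line along which they close (so a half turn about z gives the same grasp; the last joint's range is limited). The gripper opens to 85 mm and grips with 20 to 120 N. Pads are 22 mm wide; open, the fingers measure 114 mm over their backs; the gripper's body (76 mm by 85 mm) begins 54 mm behind the grasp point. The pads swing forward as they close: fully open they stand 13 mm farther back than shut.
Start: joints at [-1.415, 0.527, 1.433, -0, 1.181, -0.178], TCP at [0.205, -0.59, 0.245] pointing down, gripper open.
Joint ranges: [-3.08, 3.08], [-0.75, 2.2], [0.22, 2.44], [-1.43, 4.57], [0, 2.65], [-2.85, 2.85]. Speed limits (rad/s): [2.79, 2.79, 3.14, 3.14, 3.14, 3.14].

## Interface

Orientations are given as a unit quaternion [x, y, z, w].
In Python, from station import manip gives the robot as it stands.
- The arm moves only by the tool drive_tool, never from a script. Its argument "plan" is a list of rows, each a list of 7 numbers: the shift along the tool's x, y, z in m, then the turn, a rotation vector about the tool's x, y, z in degrees, then the opening, from -1 (shut) to 1 (fully open). In form: [[x, y, z, wx, wy, wz, gripper], ...]. A call has 1 to 10 rows; each row shifts and turns the commanded pose from where the row before left it, along the tool's axes as they then stand; what a row does not reach is not made up. A row lasts 1/10 s, in which the tool goes at most 50 mm and 8.59 degrees, less where a joint would pass 70% of its speed; a pose out of reach is approached as far as the arm can. A call is refused whole if a number of a shift passes 0.05 or a number of a turn 8.59, either way. A call with a gripper value outside its range is refused whole. The fingers move at their own pace and stop on an object; "newtons" is the grip in N (left out, the last holds). Time passes only in rows, so rows that do not move let the fingers close. It gives the time, the measured TCP pose, the force, the opening and the grip force at its end, in the units of the state.
- manip.sense(): the state, without advancing time (a new reading comes with each control period).
- manip.snapshot(name): name is "scene" or "top" or "wrist"; returns a dict with "image" (420x560x3 uint8, red, green, blue), "z_map" (420x560 float32, m along the optical axis (not along the pixel's ray), 0 where there is no reading), "fov_y" (degrees; the focal length in pixels is half the picture's height over the tangent of half this angle, whatever the lens; pixels are square), "cx", "cy" (the principal point, pixels), "extrinsics" (4x4, takes a point from camera to world coordinates); the wrist camera has in their place "mount" (4x4, takes a point from camera to tool coordinates, whose origin is the TCP and whose axes are the flange's). Camera axes: x right, y up, looking along -z (the intrinsics and any distortion apply to the point x, -y, -z); pixel columns grow to the right and rows downward; lengths in m; the calibration is good to about 2 mm. A picture is of the moment at which its call begins: read the wrist's pose just before it.
- manip.sign_off(): hands the job in; it is judged then, once.
The state is a dict: "t": time; "q": joint angles; "qd": joint speeds; "tau": joint torques, N m; "tcp_pos": TCP position; "tool_rot": TCP orientation; "force": force on the tool from outside, world axes, zero at the start; "ft_torque": the same for the moment, N m; "finger_gap": opening from 0.0 (shut) to 1.0 (fully open); "gripper_force": force on a finger pad.
Only numpy, scipy, OpenCV 4.12 (cv2) and the standard library are available. Lean on these libraries where they do the work, as an engineer would, in place of code of your own. Each camera call takes 0.05 s, during which the arm holds its last target. There are 200 camera calls.

## Working session

There is one attempt and no reset: what is moved stays moved. The work goes in short steps, Python scripts to look and compute and a tool call to move; the robot and the scene stay as the last step left them, time stands still between calls to the robot, and variables do not carry over. Pictures are saved under pics/ and viewed, at most 10 in all, crops included, and the job is handed in when it is done.

Besides the shell and the picture viewer there is one more tool, called after ">>>" as name([rows], argument=value, ...), one row to a line, values as JSON. drive_tool: Moves the arm, as the interface text tells. Its arguments: {"type":"object","properties":{"plan":{"type":"array"},"newtons":{"type":"number"}},"required":["plan"]}

```bash
ls; mkdir -p pics; python3 - <<'E'
from station import manip
import cv2,numpy as np
s=manip.sense();print({k:np.round(v,3).tolist() for k,v in s.items()},manip.finger_overhang)
for n in("scene","top"):
    d=manip.snapshot(n);cv2.imwrite(f"pics/{n}0.png",d["image"][:,:,::-1]);np.save(f"pics/{n}0.npy",d,allow_pickle=True)
    print(n,d.keys(),d["fov_y"],d["cx"],d["cy"],np.round(d["extrinsics"],3).tolist())
a=cv2.imread("pics/scene0.png");b=cv2.imread("pics/top0.png")
E
```

```text
pics
{'t': 0.0, 'q': [-1.415, 0.528, 1.434, -0.0, 1.181, -0.179], 'qd': [-0.0, -0.002, 0.001, 0.002, 0.0, 0.001], 'tau': [-0.001, -44.235, -17.802, -0.0, 0.008, 0.0], 'tcp_pos': [0.205, -0.59, 0.244], 'tool_rot': [0.986, 0.166, -0.0, -0.001], 'force': [-0.171, 0.316, -0.215], 'ft_torque': [-0.013, -0.031, -0.024], 'gripper_force': 0.0, 'finger_gap': 1.001} 0.014
scene dict_keys(['image', 'z_map', 'fov_y', 'cx', 'cy', 'extrinsics']) 50.59456921645211 284.22512318173335 208.2976759248871 [[-0.547, 0.414, -0.728, -0.402], [-0.837, -0.294, 0.461, 0.646], [-0.023, 0.861, 0.508, 0.732], [0.0, 0.0, 0.0, 1.0]]
top dict_keys(['image', 'z_map', 'fov_y', 'cx', 'cy', 'extrinsics']) 44.308232260121535 270.76715526266537 216.6342686065018 [[-0.019, 0.988, -0.155, 0.313], [-1.0, -0.023, -0.019, 0.027], [-0.022, 0.155, 0.988, 1.55], [0.0, 0.0, 0.0, 1.0]]
```

View pics/top0.png

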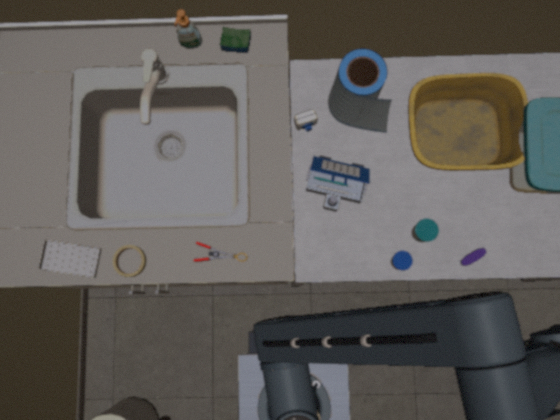

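View pics/scene0.png

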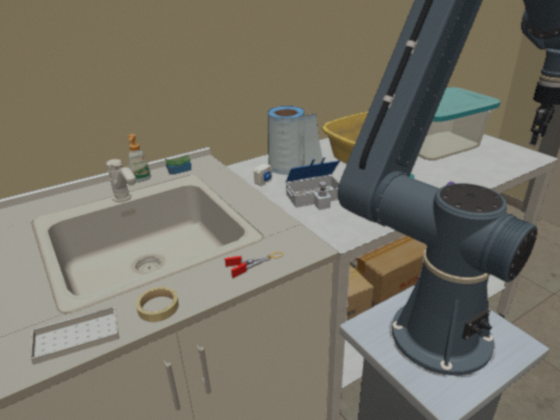

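The top view shows the case at about (338,178) with its stud at (332,202). The pliers have their handles at (203,252) and ring at (240,257). The tape is at (129,261) and the jars are at (402,260) and (426,230). Next I'll deproject these.

```bash
cat > h.py <<'E'
import numpy as np,cv2
from scipy.spatial.transform import Rotation as R
def cloud(d,T=None):
    T=d["extrinsics"] if T is None else T
    z=d["z_map"];h,w=z.shape;f=h/2/np.tan(np.radians(d["fov_y"])/2)
    v,u=np.mgrid[:h,:w]
    p=np.stack([(u-d["cx"])/f*z,-(v-d["cy"])/f*z,-z,np.ones_like(z)],-1)
    P=(p@np.asarray(T).T)[...,:3];P[z<=0]=np.nan
    return P
def wristT(s,d):
    T=np.eye(4);T[:3,:3]=R.from_quat(s["tool_rot"]).as_matrix();T[:3,3]=s["tcp_pos"]
    return T@d["mount"]
def snap(n,name):
    from station import manip
    s=manip.sense();d=manip.snapshot(n)
    P=cloud(d,wristT(s,d) if n=="wrist" else None)
    np.savez(f"pics/{name}.npz",P=P,img=d["image"]);return s,d,P
E
python3 - <<'E'
from h import *
d=np.load("pics/top0.npy",allow_pickle=True).item();P=cloud(d)
for n,(u,v) in dict(table=(300,230),counter=(170,268),stud=(332,200),block=(331,206),caseL=(308,185),caseR=(361,197),hl=(200,244),hr=(200,260),pivot=(222,255),ring=(240,257),bur=(402,260),swab=(426,230),tape=(129,261),lidedgeL=(315,157),lidedgeR=(369,170),lidmid=(342,165)).items(): print(n,P[v,u].round(3))
# stud by height map
img=d["image"];m=np.zeros(img.shape[:2],bool)
big=cv2.resize(img[130:290,170:390],None,fx=3.6,fy=3.6,interpolation=cv2.INTER_CUBIC);cv2.imwrite("pics/top0c.png",big[:,:,::-1])
E
```

```text
table [ 0.513 -0.031  0.001]
counter [0.406 0.362 0.007]
stud [ 0.587 -0.122  0.084]
block [ 0.578 -0.123  0.038]
caseL [ 0.65  -0.059  0.007]
caseR [ 0.603 -0.213  0.039]
hl [0.474 0.268 0.028]
hr [0.426 0.268 0.033]
pivot [ 0.442  0.207 -0.002]
ring [0.435 0.152 0.003]
bur [ 0.412 -0.32   0.052]
swab [ 0.496 -0.39   0.07 ]
tape [0.429 0.486 0.007]
lidedgeL [ 0.723 -0.079  0.058]
lidedgeR [ 0.693 -0.247  0.002]
lidmid [ 0.694 -0.157  0.069]
```

View pics/top0c.png

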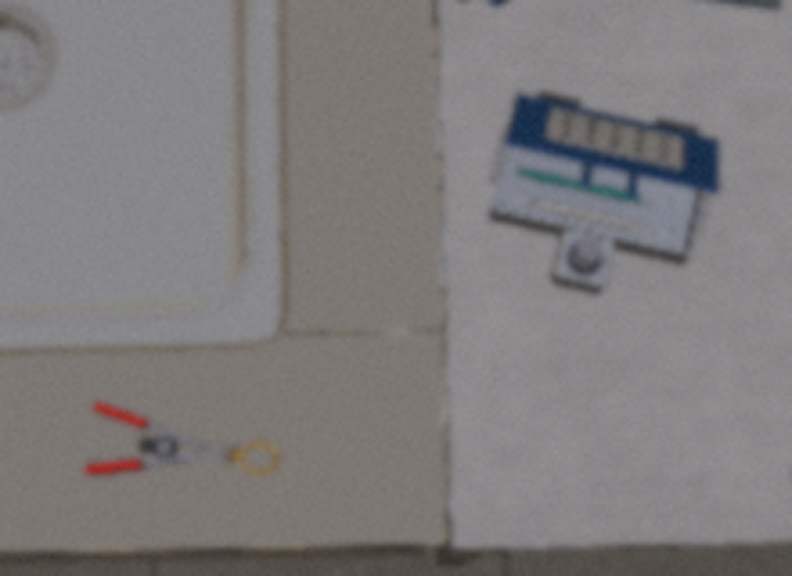

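>>> drive_tool([
  [0.04,-0.028,0,0,0,0,-1],
  [0.04,-0.028,0,0,0,0,-1],
  [0.04,-0.028,0,0,0,0,-1],
  [0.04,-0.028,0,0,0,0,-1],
  [0.04,-0.028,0,0,0,0,-1],
  [0.04,-0.028,0,0,0,0,-1],
  [0.04,-0.028,0,0,0,0,-1],
  [0.04,-0.028,0,0,0,0,-1],
  [0.04,-0.028,0,0,0,0,-1],
  [0.04,-0.028,0,0,0,0,-1],
])

```text
t: 1.1
tcp_pos: [0.4917, -0.193, 0.2451]
tool_rot: [0.986, 0.166, -0.0, -0.0]
force: [0.2, -0.8, -0.5]
finger_gap: 0.001
gripper_force: 0.0
```

>>> drive_tool([
  [0,0,0,0,0,-8,-1],
  [0,0,0,0,0,-8,-1],
  [0,0,0,0,0,-8,-1],
  [0,0,0,0,0,-8,-1],
  [0,0,0,0,0,-8,-1],
  [0,0,0,0,0,-8,-1],
  [0,0,0,0,0,-8,-1],
  [0,0,0,0,0,-8,-1],
  [0,0,0,0,0,0,-1],
])

```text
t: 2.0
tcp_pos: [0.4907, -0.1947, 0.245]
tool_rot: [0.748, 0.663, -0.0, -0.0]
force: [-0.4, 0.3, 0.1]
finger_gap: -0.002
gripper_force: 0.0
```

```bash
python3 - <<'E'
from h import *
s,d,P=snap("wrist","w1");cv2.imwrite("pics/w1.png",d["image"][:,:,::-1])
print(s["t"],s["tcp_pos"],s["tool_rot"],R.from_quat(s["tool_rot"]).as_matrix().round(3).tolist(),np.round(s["q"],2),s["finger_gap"],d["mount"],d["fov_y"])
E
```

```text
2.0 [ 0.49070697 -0.19466069  0.24495561] [ 7.48285749e-01  6.63376365e-01 -1.22782444e-04 -4.70755949e-04] [[0.12, 0.993, -0.001], [0.993, -0.12, 0.001], [0.0, -0.001, -1.0]] [-0.59  0.4   1.67  0.    1.07 -0.47] -0.002004845352256823 [[ 3.03914945e-05  9.44898158e-01  3.27364429e-01  8.39093323e-02]
 [ 9.99999992e-01 -7.01039135e-05  1.09509651e-04  1.07675809e-03]
 [ 1.26424995e-04  3.27364423e-01 -9.44898152e-01 -1.28789821e-01]
 [ 0.00000000e+00  0.00000000e+00  0.00000000e+00  1.00000000e+00]] 63.73723101913606
```

View pics/w1.png

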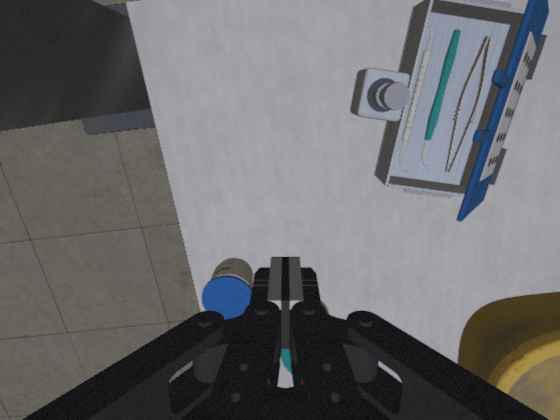

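The wrist view shows the stud top at about (397,96), the lid's upper edge running (547,0) to (463,218), and the case front corners at (432,0) and (388,185). I'll measure these next.

```bash
python3 - <<'E'
from h import *
z=np.load("pics/w1.npz");P=z["P"];I=z["img"].astype(int)
g=lambda u,v:P[v,u].round(4)
m=(abs(P[...,2]-.087)<.006);m[:, :340]=0;m[:,440:]=0;m[150:]=0;m[:60]=0
S=P[m];c,r=cv2.minEnclosingCircle(S[:,:2].astype(np.float32));print("stud",len(S),np.median(S,0),c,r,np.ptp(S,0))
vv,uu=np.nonzero(m);print(uu.min(),uu.max(),vv.min(),vv.max())
b=(I[...,2]>I[...,0]+40)&(I[...,2]>60);b[:,:440]=0;b[230:]=0
L=P[b];L=L[(L[:,2]>.03)]
print(len(L),np.nanmin(L,0),np.nanmax(L,0))
for u,v in[(547,5),(530,60),(505,120),(480,180),(465,214),(497,75),(479,136)]:print((u,v),g(u,v))
for u,v in[(428,10),(410,95),(392,180),(385,75),(365,75),(362,118)]:print("case",(u,v),g(u,v))
# lid plane fit
c0=L.mean(0);_,_,V=np.linalg.svd(L-c0);print("normal",V[2],c0)
E
```

```text
stud 615 [ 0.58935163 -0.12868977  0.08709819] (0.5898925065994263, -0.129078671336174) 0.01109674945473671 [0.02168539 0.02094403 0.00803157]
381 409 82 109
3157 [ 0.61603314 -0.24126984  0.04902427] [ 0.72872026 -0.07334591  0.16040593]
(547, 5) [ 0.715  -0.0752  0.0692]
(530, 60) [ 0.7038 -0.1146  0.0729]
(505, 120) [ 0.6762 -0.1579  0.0918]
(480, 180) [ 0.6488 -0.2001  0.1109]
(465, 214) [ 0.6338 -0.2243  0.1197]
(497, 75) [ 0.6276 -0.1197  0.159 ]
(479, 136) [ 0.6196 -0.1549  0.1586]
case (428, 10) [ 0.6311 -0.0639  0.0451]
case (410, 95) [ 0.63   -0.1346  0.0039]
case (392, 180) [ 0.6036 -0.2177  0.0254]
case (385, 75) [ 0.5926 -0.1119  0.047 ]
case (365, 75) [ 0.5757 -0.1097  0.0426]
case (362, 118) [ 5.802e-01 -1.524e-01 -2.000e-04]
normal [ 0.74667706 -0.19731859  0.63524699] [ 0.65710263 -0.14322994  0.11653727]
```

>>> drive_tool([
  [0,0,0,0,0,7.9,-1],
  [0.018,0.034,0,0,0,0,-1],
  [0.018,0.034,0,0,0,0,-1],
  [0.018,0.034,0,0,0,0,-1],
  [0.018,0.034,0,0,0,0,-1],
  [0.018,0.034,0,0,0,0,-1],
  [0,0,0.034,0,0,0,-1],
  [0,0,0.034,0,0,0,-1],
  [0,0,0.033,0,0,0,-1],
  [0,0,0,0,0,0,-1],
])

```text
t: 3.05
tcp_pos: [0.6744, -0.1496, 0.1383]
tool_rot: [0.793, 0.609, -0.003, -0.005]
force: [-0.6, 0.2, -0.4]
finger_gap: -0.002
gripper_force: 0.0
```

>>> drive_tool([
  [0,-0.0065,0.013,0,0,0,-1],
  [0,-0.0065,0.013,0,0,0,-1],
  [0,-0.005,0.0075,0,0,0,-1],
  [0,-0.005,0.0075,0,0,0,-1],
  [0,-0.0035,0.007,0,0,0,-1],
  [0,-0.0035,0.007,0,0,0,-1],
  [0,-0.003,0.0065,0,0,0,-1],
  [0,-0.003,0.0065,0,0,0,-1],
  [0,-0.002,0.0045,0,0,0,-1],
  [0,-0.002,0.0045,0,0,0,-1],
])

```text
t: 4.05
tcp_pos: [0.641, -0.1416, 0.0677]
tool_rot: [0.792, 0.61, 0.001, 0.002]
force: [2.6, -1.0, 3.8]
finger_gap: -0.001
gripper_force: 1.7
```

>>> drive_tool([
  [0,0,0.002,0,0,0,-1],
  [0,0,0.002,0,0,0,-1],
  [0,0,0,0,0,0,-1],
])

```text
t: 4.35
tcp_pos: [0.6395, -0.141, 0.0631]
tool_rot: [0.792, 0.61, -0.0, -0.0]
force: [1.9, -0.9, 2.9]
finger_gap: 0.003
gripper_force: 1.3
```

>>> drive_tool([
  [0,0,0.001,0,0,0,-1],
  [0,0,0.001,0,0,0,-1],
  [0,0,0,0,0,0,-1],
])

```text
t: 4.65
tcp_pos: [0.6395, -0.141, 0.063]
tool_rot: [0.792, 0.61, -0.0, 0.0]
force: [-1.5, -0.5, 13.0]
finger_gap: 0.004
gripper_force: 6.0
```

>>> drive_tool([
  [0,0,-0.045,0,0,0,-1],
  [0,0,-0.045,0,0,0,-1],
  [0,0,-0.045,0,0,0,-1],
  [0,0,-0.045,0,0,0,-1],
  [0,0,0,0,0,0,-1],
])

```text
t: 5.15
tcp_pos: [0.642, -0.1417, 0.2478]
tool_rot: [0.792, 0.61, 0.003, 0.004]
force: [0.3, 0.4, -0.3]
finger_gap: 0.002
gripper_force: 0.0
```

```bash
python3 - <<'E'
from h import *
s,d,P=snap("wrist","w2");I=d["image"].astype(int)
b=(I[...,2]>I[...,0]+40)&(I[...,2]>60)
L=P[b&(P[...,0]<.75)&(P[...,0]>.55)&(P[...,2]>.02)&(P[...,2]<.15)]
c0=np.nanmean(L,0);_,_,V=np.linalg.svd(L-c0,full_matrices=False);print(s["tcp_pos"],len(L),c0,V[2],np.percentile(L[:,2],[1,50,99]),L.min(0),L.max(0))
E
```

```text
[ 0.64198175 -0.14170814  0.24781204] 11013 [ 0.65742734 -0.13601672  0.04931028] [7.33905881e-04 8.23443235e-04 9.99999392e-01] [0.04746152 0.04930843 0.05102391] [ 0.56697089 -0.24158932  0.04365029] [ 0.72970728 -0.05185769  0.08906759]
```

>>> drive_tool([
  [0.033,-0.037,-0.005,0,0,0,0.6],
  [0.033,-0.037,-0.005,0,0,0,0.6],
  [0.033,-0.037,-0.005,0,0,0,0.6],
  [0.033,-0.037,-0.005,0,0,0,0.6],
  [0.033,-0.037,-0.005,0,0,0,0.6],
  [0.033,-0.037,-0.005,0,0,0,0.6],
  [0.033,-0.037,-0.005,0,0,0,0.6],
  [0,0,0,0,0,-8,0.6],
  [0,0,0,0,0,0,0.6],
])

```text
t: 6.1
tcp_pos: [0.4451, 0.1495, 0.2745]
tool_rot: [0.747, 0.665, -0.002, -0.002]
force: [1.0, -0.5, 0.0]
finger_gap: 0.8
gripper_force: 0.0
```

```bash
python3 - <<'E'
from h import *
s,d,P=snap("wrist","w3");cv2.imwrite("pics/w3.png",d["image"][:,:,::-1])
print(s["t"],s["tcp_pos"],s["tool_rot"],s["finger_gap"],np.round(s["q"],2))
E
```

```text
6.1 [0.44509212 0.14947522 0.27449401] [ 0.74658401  0.66528443 -0.00245992 -0.00170127] 0.8001346262486561 [ 0.09  0.28  1.77 -0.    1.1   0.2 ]
```

View pics/w3.png

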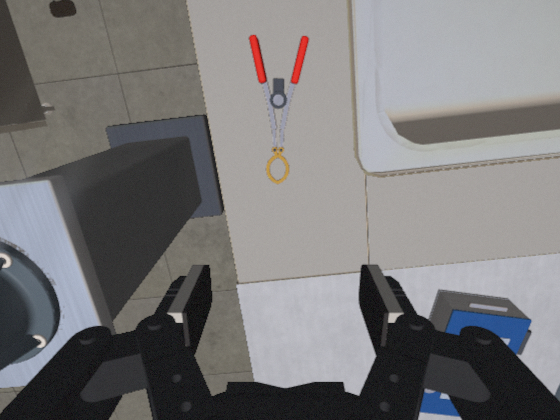

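The lid is flat at z = 0.049, so it is shut. In this view the pliers' pivot is at (278,100), the ring centre at (278,167) and the handle ends at (253,40) and (305,41).

```bash
python3 - <<'E'
from h import *
z=np.load("pics/w3.npz");P=z["P"];I=z["img"].astype(int)
r=(I[...,0]>I[...,1]+70)&(I[...,0]>I[...,2]+70);r[:,:240]=0;r[:,320:]=0;r[120:]=0
u=np.arange(560)[None]*np.ones((420,1))
for n,m in(("L",r&(u<278)),("R",r&(u>278))):
    H=P[m];print(n,len(H),np.percentile(H[:,2],[5,50,95]));T=H[H[:,2]>.025];c=T.mean(0);_,_,V=np.linalg.svd(T[:,:2]-c[:2],full_matrices=False);print(c,V[0],T.min(0),T.max(0))
y=(I[...,0]>I[...,2]+60)&(I[...,1]>I[...,2]+30);y[:145]=0;y[195:]=0;y[:,:255]=0;y[:,300:]=0
Y=P[y];vv,uu=np.nonzero(y);print("ring",len(Y),uu.min(),uu.max(),vv.min(),vv.max(),np.median(Y,0),Y.min(0),Y.max(0))
print("pivot",P[100,278],P[95:106,273:284].reshape(-1,3).max(0),"counter",P[230,290],P[60,230],"rim",P[100,365])
M=R.from_quat([0.74658401,0.66528443,-0.00245992,-0.00170127]).as_matrix();print(M.round(3))
E
```

```text
L 382 [nan nan nan]
[0.42944818 0.26285983 0.0325356 ] [ 0.09504061 -0.9954734 ] [0.42406516 0.24015374 0.02515758] [0.43473907 0.28521393 0.03523208]
R 351 [nan nan nan]
[0.47166234 0.25715474 0.03276729] [-0.35378635 -0.93532626] [0.46120544 0.23526464 0.03009677] [0.48140098 0.27815803 0.03482863]
ring 273 266 288 147 183 [nan nan nan] [nan nan nan] [nan nan nan]
pivot [0.44533893 0.22043442 0.02333557] [nan nan nan] counter [0.44083005 0.06104063 0.00764956] [0.39805878 0.26706445 0.00552201] rim [0.54136685 0.20882338 0.00836759]
[[ 0.115  0.993 -0.006]
 [ 0.993 -0.115 -0.001]
 [-0.001 -0.006 -1.   ]]
```

>>> drive_tool([
  [0,0,0,0,0,1.1,1],
  [0.0367,-0.003,0,0,0,0,1],
  [0.0367,-0.003,0,0,0,0,1],
  [0.0366,-0.003,0,0,0,0,1],
  [0,0,0.045,0,0,0,1],
  [0,0,0.045,0,0,0,1],
  [0,0,0.045,0,0,0,1],
  [0,0,0.04,0,0,0,1],
  [0,0,0.025,0,0,0,1],
  [0,0,0,0,0,0,1],
])

```text
t: 7.15
tcp_pos: [0.4523, 0.2566, 0.0723]
tool_rot: [0.755, 0.655, -0.004, -0.002]
force: [0.3, 0.9, -0.2]
finger_gap: 0.998
gripper_force: 0.0
```

```bash
python3 - <<'E'
from h import *
s,d,P=snap("wrist","w4")
M=R.from_quat(s["tool_rot"]).as_matrix();print(s["t"],s["tcp_pos"],M.round(4),s["finger_gap"])
print("to grip",M.T@(np.array([.4505,.260,.022])-s["tcp_pos"]))
E
```

```text
7.15 [0.45225784 0.25656929 0.07229372] [[ 0.1414  0.9899 -0.0091]
 [ 0.9899 -0.1415 -0.0029]
 [-0.0041 -0.0086 -1.    ]] 0.9978178676508977
to grip [ 0.00335583 -0.00179402  0.0502975 ]
```

>>> drive_tool([
  [0.003,-0.001,0.02,0,0,0,1],
  [0,0,0.02,0,0,0,1],
  [0,0,0.009,0,0,0,1],
  [0,0,0,0,0,0,1],
  [0,0,0,0,0,0,1],
], newtons=40)

```text
t: 7.7
tcp_pos: [0.4546, 0.2618, 0.0283]
tool_rot: [0.754, 0.657, 0.001, 0.0]
force: [0.4, -0.3, 0.8]
finger_gap: 1.003
gripper_force: 0.0
```

>>> drive_tool([
  [0,0,0,0,0,0,-1],
  [0,0,0,0,0,0,-1],
  [0,0,0,0,0,0,-1],
  [0,0,0,0,0,0,-1],
  [0,0,0,0,0,0,-1],
  [0,0,0,0,0,0,-1],
], newtons=40)

```text
t: 8.3
tcp_pos: [0.4537, 0.2624, 0.029]
tool_rot: [0.754, 0.656, 0.001, -0.0]
force: [-1.4, 2.0, 11.7]
finger_gap: 0.346
gripper_force: 38.5
```

>>> drive_tool([
  [0,0,-0.005,0,0,0,-1],
  [0,0,-0.005,0,0,0,-1],
  [0,0,-0.01,0,0,0,-1],
  [0,0,-0.02,0,0,0,-1],
  [0,0,-0.02,0,0,0,-1],
  [0,0,-0.03,0,0,0,-1],
  [0,0,-0.03,0,0,0,-1],
  [0,0,-0.03,0,0,0,-1],
  [0,0,0,0,0,0,-1],
  [0,0,0,0,0,0,-1],
])

```text
t: 9.3
tcp_pos: [0.4537, 0.2617, 0.178]
tool_rot: [0.754, 0.657, 0.001, 0.0]
force: [0.3, -0.4, -1.6]
finger_gap: 0.342
gripper_force: 39.3
```

```bash
python3 - <<'E'
from h import *
s,d,P=snap("wrist","w5");cv2.imwrite("pics/w5.png",d["image"][:,:,::-1])
print(s)
s,d,P=snap("scene","s5");cv2.imwrite("pics/s5.png",d["image"][:,:,::-1])
E
```

```text
{'t': 9.3, 'q': array([ 3.09612022e-01,  4.87766831e-01,  1.75390576e+00, -3.07405467e-05,
        8.98473879e-01,  4.47124440e-01]), 'qd': array([-0.00029392,  0.03701416,  0.02660979,  0.00142525, -0.00099917,
       -0.00071282]), 'tau': array([ 2.20511947e-02, -3.96456707e+01, -1.41710249e+01, -3.73001117e-02,
       -3.01359768e-02, -1.55697682e-03]), 'tcp_pos': array([0.45369827, 0.26167216, 0.17804762]), 'tool_rot': array([7.54009251e-01, 6.56863400e-01, 6.59252365e-04, 2.97309500e-04]), 'force': array([ 0.31279914, -0.43986887, -1.57087598]), 'ft_torque': array([ 0.00236562, -0.00386948, -0.03050586]), 'gripper_force': 39.2789613828063, 'finger_gap': 0.3419308235312227}
```

View pics/w5.png

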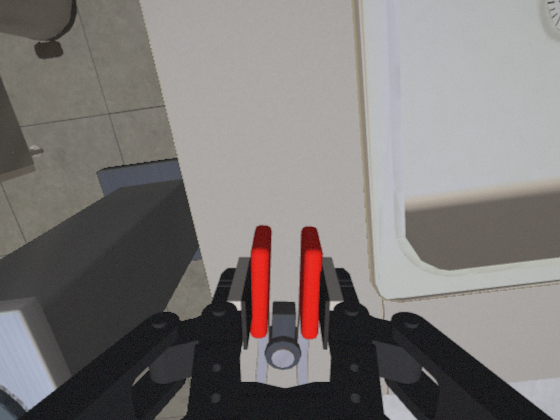

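The handles are held parallel between the pads, with the pivot at (283,352); the ring is hidden below the hand. I'll work out the pliers' pose in the tool frame from the handles and pivot, and check the ring in the scene view.

```bash
cat >> h.py <<'E'
def pliers(name,s):
    z=np.load(f"pics/{name}.npz");I=z["img"].astype(int)
    M=R.from_quat(s["tool_rot"]).as_matrix();P=(z["P"]-s["tcp_pos"])@M   # tool frame
    r=(I[...,0]>I[...,1]+70)&(I[...,0]>I[...,2]+70);r[:215]=0
    u=np.arange(560)[None]*np.ones((420,1));out=[]
    for m in(r&(u<287),r&(u>287)):
        H=P[m];H=H[np.isfinite(H).all(1)];zt=np.percentile(H[:,2],3)
        out.append((H,zt))
    return P,I,r,out
E
python3 - <<'E'
from h import *
from station import manip
s=manip.sense();P,I,r,o=pliers("w5",s)
for H,zt in o:
    # top face: points within 4mm of min z (tool z down), allow pitch: robust fit z=a+b x
    T=H[H[:,2]<zt+.005]
    for _ in range(3):
        A=np.c_[np.ones(len(T)),T[:,0]];c=np.linalg.lstsq(A,T[:,2],rcond=None)[0];T=T[abs(T[:,2]-A@c)<.002]
    b=np.linspace(T[:,0].min()+.002,T[:,0].max()-.002,9);mid=[];xs=[]
    for p,q in zip(b,b[1:]):
        t=T[(T[:,0]>=p)&(T[:,0]<q)]
        if len(t)>5: mid.append((t[:,1].min()+t[:,1].max())/2);xs.append((p+q)/2)
    print(len(H),len(T),"x",H[:,0].min(),H[:,0].max(),"z=",c,"yline",np.polyfit(xs,mid,1),"ymed",np.median(T[:,1]))
for v,u in[(352,283),(345,283),(356,290)]:print("pivot",P[v,u])
g=I[300:420,240:330];h=P[335:370,265:303];print(np.nanpercentile(h[...,2],[5,25,50,75]))
# pivot disc
hs=cv2.cvtColor(I.astype(np.uint8),cv2.COLOR_RGB2GRAY)[330:375,260:310];cs=cv2.HoughCircles(cv2.resize(hs,None,fx=4,fy=4),cv2.HOUGH_GRADIENT,2,50,param1=80,param2=20,minRadius=25,maxRadius=90)
if cs is not None:
    for a,b,q in cs[0][:3]:
        u,v=a/4+260,b/4+330;print("c",u,v,q/4,P[int(v),int(u)])
E
```

```text
1871 1490 x -0.023867216072771383 0.022242243285339927 z= [-0.00522599 -0.00130572] yline [ 0.03861321 -0.00912354] ymed -0.009094235535763589
1942 1536 x -0.16941318743367628 0.021597271917907945 z= [-0.00517008  0.00124866] yline [0.01308402 0.0131503 ] ymed 0.013059851063891532
pivot [-0.04000477  0.00112938  0.00425542]
pivot [-0.03741589  0.00113039  0.00617852]
pivot [-0.04327395  0.00464066  0.00507391]
[0.00435552 0.00555246 0.00693634 0.00948734]
c 282.75 352.25 17.75 [-0.03992632  0.00063279  0.00417194]
c 283.25 364.75 15.15 [-0.04758301  0.00111558  0.00429503]
c 281.75 335.25 16.1 [-0.03457998  0.00011174  0.01005208]
```

View pics/s5.png

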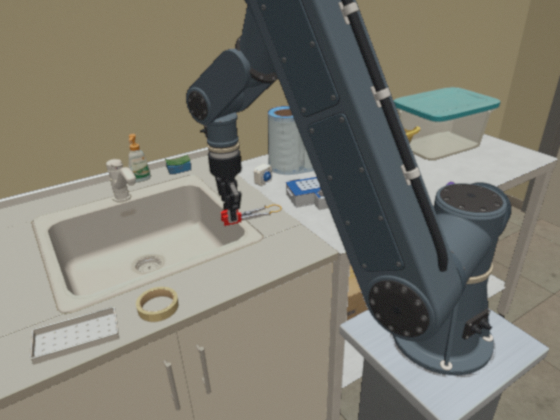

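>>> drive_tool([
  [-0.0101,0.0075,0,0,0,0,-1],
  [-0.0202,0.015,0,0,0,0,-1],
  [-0.0304,0.0226,0,0,0,0,-1],
  [-0.0354,0.0263,0,0,0,0,-1],
  [-0.0354,0.0263,0,0,0,0,-1],
  [-0.0354,0.0263,0,0,0,0,-1],
  [-0.0304,0.0226,0,0,0,0,-1],
  [-0.0253,0.0188,0,0,0,0,-1],
  [-0.0202,0.015,0,0,0,0,-1],
  [-0.0101,0.0075,0,0,0,0,-1],
])

```text
t: 10.4
tcp_pos: [0.6058, -0.0177, 0.1759]
tool_rot: [0.755, 0.656, -0.001, -0.0]
force: [-0.1, 1.0, -1.2]
finger_gap: 0.341
gripper_force: 39.3
```

>>> drive_tool([
  [0,0,0.01,0,0,0,-1],
  [0,0,0.015,0,0,0,-1],
  [0,0,0.01,0,0,0,-1],
  [0,0,0.005,0,0,0,-1],
  [0,0,0,0,0,0,-1],
  [0,0,0,0,0,0,-1],
])

```text
t: 11.0
tcp_pos: [0.6052, -0.014, 0.1374]
tool_rot: [0.754, 0.657, 0.0, 0.0]
force: [-0.3, 0.2, 0.1]
finger_gap: 0.342
gripper_force: 39.3
```

```bash
python3 - <<'E'
from h import *
s,d,P=snap("wrist","w6")
M=R.from_quat(s["tool_rot"]).as_matrix();print(s["t"],s["tcp_pos"],M.round(4).tolist(),s["finger_gap"],s["gripper_force"],s["force"])
t=snap("top","t6")[1]["image"];c=snap("scene","s6")[1]["image"]
a=cv2.resize(t[170:230,290:370],(800,600),interpolation=cv2.INTER_CUBIC)[::1]
b=cv2.resize(c[150:225,260:360],(800,600),interpolation=cv2.INTER_CUBIC)
cv2.imwrite("pics/ts6.png",np.hstack([cv2.resize(a,(400,300)),cv2.resize(b,(400,300))])[:,:,::-1])
E
```

```text
11.0 [ 0.60519529 -0.01396741  0.13742108] [[0.1362, 0.9907, 0.0001], [0.9907, -0.1362, 0.0], [0.0001, 0.0001, -1.0]] 0.34174911680214215 39.29827076615766 [-0.34852636  0.20522965  0.06562598]
```

View pics/ts6.png

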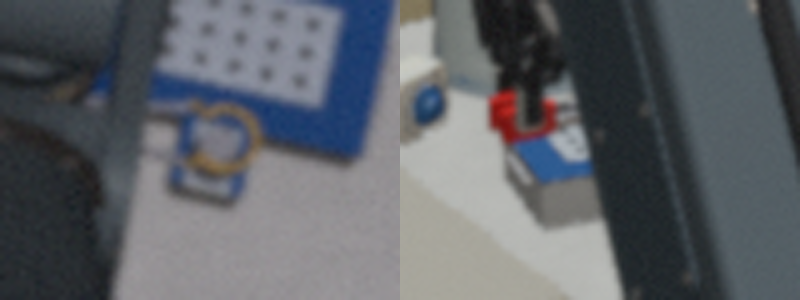

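The top view shows the ring around the stud top, with the ring centre at about (335.2,197.6) and the stud top at about (332.6,198.6). The scene camera is blocked by the arm. I'll compare the two at their known heights.

```bash
cat >> h.py <<'E'
def ray(d,u,v,z):
    f=210/np.tan(np.radians(d["fov_y"])/2);E=np.array(d["extrinsics"])
    r=E[:3,:3]@np.array([(u-d["cx"])/f,-(v-d["cy"])/f,-1]);o=E[:3,3];return o+r*(z-o[2])/r[2]
def ringfit(name,d,zr,box=(320,180,352,215)):
    I=np.load(f"pics/{name}.npz")["img"].astype(float)
    w=np.clip(np.minimum(I[...,0],I[...,1]+25)-I[...,2]-22,0,None)
    x0,y0,x1,y1=box;W=w[y0:y1,x0:x1];v,u=np.nonzero(W>8)
    X=np.array([ray(d,a+x0,b+y0,zr)[:2] for a,b in zip(u,v)]);ww=W[v,u]
    from scipy.optimize import least_squares
    q=least_squares(lambda p:np.sqrt(ww)*(np.hypot(X[:,0]-p[0],X[:,1]-p[1])-p[2]),[*np.average(X,axis=0,weights=ww),.017],loss="soft_l1",f_scale=.01).x
    return q,len(u),u.min()+x0,u.max()+x0,v.min()+y0,v.max()+y0
E
python3 - <<'E'
from h import *
d=np.load("pics/top0.npy",allow_pickle=True).item()
print("eye",ray(d,335.2,197.6,.1246),ray(d,332.6,198.6,.087))
print(ringfit("t6",d,.1246))
# stud in clean top0: enlarged crop; also height-based
P=cloud(d);m=abs(P[...,2]-.087)<.012;m[:185]=0;m[215:]=0;m[:,:315]=0;m[:,350:]=0
v,u=np.nonzero(m);print("stud0",len(u),u.mean(),v.mean(),ray(d,u.mean(),v.mean(),.087),P[m].mean(0))
Q=np.load("pics/t6.npz")["P"];m2=abs(Q[...,2]-.087)<.012;m2[:185]=0;m2[215:]=0;m2[:,:322]=0;m2[:,350:]=0;v,u=np.nonzero(m2);print("stud6",len(u),u.mean(),v.mean())
a=cv2.resize(d["image"][185:215,315:355],(400,300),interpolation=cv2.INTER_CUBIC)
t=np.load("pics/t6.npz")["img"];b=cv2.resize(t[185:215,315:355],(400,300),interpolation=cv2.INTER_CUBIC)
cv2.imwrite("pics/cmp.png",np.hstack([a,b])[:,:,::-1])
E
```

```text
eye [ 0.58610854 -0.1272016   0.1246    ] [ 0.59057203 -0.12370233  0.087     ]
(array([ 0.58891598, -0.12435408,  0.01889679]), 25, np.int64(328), np.int64(341), np.int64(194), np.int64(204))
stud0 46 332.95652173913044 198.7826086956522 [ 0.59001299 -0.12470594  0.087     ] [ 0.59010894 -0.12475761  0.08649471]
stud6 43 333.0232558139535 198.41860465116278
```

View pics/cmp.png

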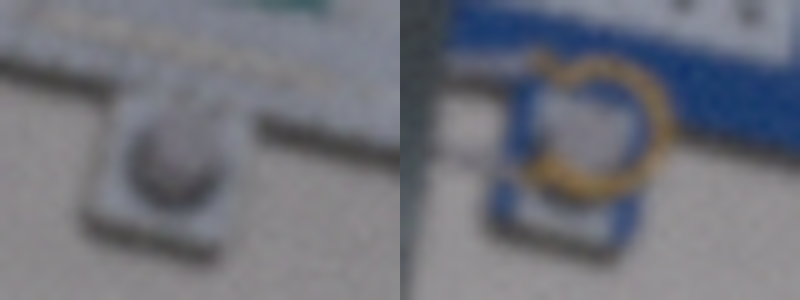

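```bash
python3 - <<'E'
from h import *
from scipy.optimize import least_squares
fr=[snap("top","t7")[1] for _ in range(4)];d=fr[0]
Z=np.stack([cloud(f)[...,2] for f in fr]);I=np.mean([f["image"].astype(float) for f in fr],0)
zm=np.nanmedian(Z,0);np.set_printoptions(linewidth=200)
print((zm[186:210,322:348]*1000).round(0).astype(int))
B=(I[...,0]+I[...,1])/2-I[...,2];print(B[186:210,322:348].round(0).astype(int))
# rendered annulus fit to brassness
x0,y0,x1,y1=328,184,350,212;k=5
uu,vv=np.meshgrid(np.arange(x0,x1,1/k)+.5/k-.5,np.arange(y0,y1,1/k)+.5/k-.5)
W=np.stack([ray(d,a,b,.1246)[:2] for a,b in zip(uu.ravel(),vv.ravel())])
T=np.clip(B[y0:y1,x0:x1],0,None)
def model(p):
    r=np.hypot(W[:,0]-p[0],W[:,1]-p[1]).reshape(uu.shape)
    a=1/(1+np.exp(-(.002-abs(r-.017))/.0004))
    a=a.reshape(y1-y0,k,x1-x0,k).mean((1,3));return cv2.GaussianBlur(a,(0,0),p[3])*p[2]
best=min((least_squares(lambda p:(model(p)-T).ravel(),[x,y,50,.8],loss="soft_l1",f_scale=8,diff_step=1e-3) for x in(.584,.588,.592) for y in(-.130,-.125)),key=lambda q:q.cost)
print("ring",best.x,best.cost)
E
```

```text
[[ 52  48  50  47  50  49  46  50  49  51  50  53  50  45  53  52  53  52  53  50  50  51  53  50  53  46]
 [ 50  44  47  52  49  48  50  48  48  52  51  51  48  52  49  46  49  48  48  49  49  47  51  52  51  52]
 [ 49  50  53  47  48  51  51  49  52  47  45  51  46  48  48  52  45  52  50  48  50  49  52  52  52  50]
 [ 50  48  48  49  49  53  47  49  47  50  49  47  46  51  50  52  50  46  49  51  48  48  51  47  50  50]
 [ 48  84 121 122 125 123 125 129  50  47  48  50  46  51  49  50  46  51  47  50  47  46  50  50  49  50]
 [124 125 124 123 123 125 126 125 125  47 125 126 125 123 124 122  46  49  49  53  44  50  50  48  50  48]
 [ 39  50  51  52  48  51  49  51 125 125 125 124  45  49 124 123 124  52  47  48  48  49  48  48  51  49]
 [ 20  27  31  33  49  50  49  48  50 124  52  50  53  46  50  48 122 124  46  50  49  51  50  48  49  47]
 [ 10  14  14  18  50  49  51  45  45  47  48  50  49  46  49  49  47 124 126  51  47  48  49  52  49  47]
 [  2   1   5   4  49  50  46  41  48  45  88  89  89  43  47  50  50  49 125  50  49  51  51  47  50  49]
 [ -1  -2  -1  27  52  51  48 
[... 3661 characters left out ...]
2 -19 -34 -46 -34 -12  -4  -2  -2  -1  -2  -1   0  -1]
 [ -1  -2  -5 -10  -6  -4  -2  -4  -6  -7  -9  -9 -13 -19 -36 -44 -28 -11  -4  -2  -2  -1  -1  -2  -2  -1]
 [ -2   0   1   0   0   3   0   0  -1  -2  -4  -6  -8 -15 -28 -34 -19  -8  -3  -1  -2  -2  -1   0  -1  -2]
 [ -1  -1   0   1   0   1   2   1   1   1   1  -2  -3  -8 -16 -16 -10  -4  -2  -2  -1  -2  -1  -1  -1  -2]]<stdin>:15: RuntimeWarning: overflow encountered in exp
Traceback (most recent call last):
cv2.error: OpenCV(4.12.0) /io/opencv/modules/imgproc/src/smooth.dispatch.cpp:293: error: (-215:Assertion failed) ksize.width > 0 && ksize.width % 2 == 1 && ksize.height > 0 && ksize.height % 2 == 1 in function 'createGaussianKernels'
```

```bash
cat >> h.py <<'E'
def check(zr,n=4):
    from scipy.optimize import least_squares
    fr=[snap("top","tc")[1] for _ in range(n)];d=fr[0]
    Z=np.nanmedian(np.stack([cloud(f)[...,2] for f in fr]),0)
    v,u=np.mgrid[186:212,331:348];v,u=v.ravel(),u.ravel();z=Z[v,u]
    if zr>.1:
        g=abs(z-zr)<.009; h=abs(z-.0875)<.009
        X=np.array([ray(d,a,b,.087) for a,b in zip(u[h],v[h])])
        print("stud pix",h.sum())
    else: g=abs(z-zr)<.007
    Y=np.array([ray(d,a,b,zr)[:2] for a,b in zip(u[g],v[g])])
    q=least_squares(lambda p:np.hypot(Y[:,0]-p[0],Y[:,1]-p[1])-.017,[.589,-.128]);print("ring",q.x,"rms",np.sqrt(np.mean(q.fun**2)),g.sum(),"z",np.median(z[g]))
    v,u=np.mgrid[192:206,328:340];v,u=v.ravel(),u.ravel();h=abs(Z[v,u]-.0875)<.007
    print("stud",np.mean([ray(d,a,b,.087)[:2] for a,b in zip(u[h],v[h])],0),h.sum(),"z",np.median(Z[v,u][h]))
    return q.x
E
python3 -c "
from h import *
check(.1246)"
```

```text
stud pix 39
ring [ 0.58677665 -0.12555806] rms 0.0012058832942234176 42 z 0.12374787926981146
stud [ 0.59107795 -0.12493777] 43 z 0.08690142605626516
```

>>> drive_tool([
  [0.001,0.0025,0,0,0,0,-1],
  [0,0,0.008,0,0,0,-1],
  [0,0,0.01,0,0,0,-1],
  [0,0,0.006,0,0,0,-1],
  [0,0,0.002,0,0,0,-1],
  [0,0,0,0,0,0,-1],
  [0,0,0,0,0,0,-1],
  [0,0,0,0,0,0,-1],
])

```text
t: 12.35
tcp_pos: [0.6081, -0.014, 0.1116]
tool_rot: [0.754, 0.657, 0.0, 0.0]
force: [0.5, 0.8, -1.7]
finger_gap: 0.342
gripper_force: 39.3
```

```bash
python3 - <<'E'
from h import *
from station import manip
s=manip.sense();print(s["tcp_pos"],s["force"],s["finger_gap"])
check(.0988)
d=np.load("pics/top0.npy",allow_pickle=True).item()
z=np.load("pics/tc.npz")["P"][...,2];np.set_printoptions(linewidth=200);print((z[186:210,322:348]*1000).round(0).astype(int))
E
```

```text
[ 0.60805725 -0.01395588  0.11162694] [ 0.4903465   0.76767419 -1.69749618] 0.3415788323078422
ring [ 0.58982375 -0.12499912] rms 0.0011781296825401214 35 z 0.0985289413315108
stud [ 0.59055232 -0.12419242] 48 z 0.08688773476780653
[[                  50                   47                   48                   52                   50                   47                   45                   49                   49
                    49                   51                   52                   56                   50                   45                   56                   50                   50
                    52                   50                   52                   48                   49                   54                   55                   50]
 [                  49                   39                   44                   47                   48                   45                   48                   48                   52
                    49                   49                   44                   45                   53                  
[... 11764 characters left out ...]
8                   -3                    3                   -1                    3]
 [                  -1                    2                    0                    5                    9                   14                   18                   20                   18
                    21                   32                   35                   42                   41                   39                   49                   -1                    0
                    -1                   -6                    1                   -3                    0                    3                    3                   -3]]<stdin>:6: RuntimeWarning: invalid value encountered in cast
```

>>> drive_tool([
  [0.0008,0.0005,0,0,0,0,-1],
  [0,0,0.003,0,0,0,-1],
  [0,0,0.003,0,0,0,-1],
  [0,0,0.003,0,0,0,-1],
  [0,0,0.003,0,0,0,-1],
  [0,0,0.003,0,0,0,-1],
  [0,0,0.003,0,0,0,-1],
  [0,0,0,0,0,0,-1],
  [0,0,0,0,0,0,-1],
])

```text
t: 13.45
tcp_pos: [0.6083, -0.0132, 0.0932]
tool_rot: [0.754, 0.657, -0.0, -0.0]
force: [-0.5, 0.4, -0.5]
finger_gap: 0.341
gripper_force: 39.3
```

>>> drive_tool([
  [0,0,0.003,0,0,0,-1],
  [0,0,0.003,0,0,0,-1],
  [0,0,0.003,0,0,0,-1],
  [0,0,0.003,0,0,0,-1],
  [0,0,0.0015,0,0,0,-1],
  [0,0,0,0,0,0,-1],
  [0,0,0,0,0,0,-1],
  [0,0,0,0,0,0,-1],
  [0,0,0,0,0,0,-1],
])

```text
t: 14.35
tcp_pos: [0.6085, -0.0132, 0.08]
tool_rot: [0.754, 0.657, 0.0, 0.0]
force: [0.1, 0.1, -0.5]
finger_gap: 0.343
gripper_force: 39.3
```

```bash
python3 - <<'E'
from h import *
from station import manip
s=manip.sense();print(s["t"],s["tcp_pos"],s["force"],s["ft_torque"],s["finger_gap"],s["gripper_force"])
check(.067)
E
```

```text
14.35 [ 0.60848248 -0.01320314  0.07995966] [ 0.12538441  0.06247788 -0.52624282] [0.09839402 0.00449971 0.02967795] 0.34349094555144466 39.28264316302375
ring [ 0.59151686 -0.12432957] rms 0.0023949191654390103 31 z 0.06680680557057606
stud [ 0.5906166  -0.12472584] 45 z 0.08705128550977059
```

```bash
python3 - <<'E'
from h import *
t=np.load("pics/tc.npz")["img"];cv2.imwrite("pics/fin.png",cv2.resize(t[175:220,310:370],(600,450),interpolation=cv2.INTER_CUBIC)[:,:,::-1])
E
```

```text
(no output)
```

View pics/fin.png

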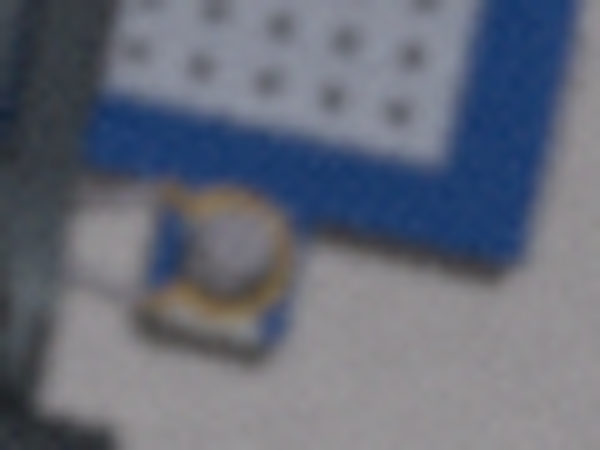

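The ring, centred at about (235,248) in the crop, sits round the stud at groove height. It is concentric apart from parallax, and the lid is shut with its fork straddling the stud. I'm handing it in.

```bash
python3 -c "
from station import manip
print(manip.sign_off())"
```

```text
the job is handed in; nothing more can be done
None
```

The job is handed in: the lid is shut with its fork astride the stud, and the pliers hold the spread ring level round the groove (ring mid-height 67 mm, centred to about 1 mm, no contact force measured).

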